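# Lift the tart on its sprung-handle carrier and hold it level

### The job

One of the two small carriers has a lattice tart on it: take that one by the middle of its grip bar, draw the sprung handle up to its stop, then lift the carrier by it until its underside is about 15 cm above the table. Do not shove or twist it about on the table first, keep it level all the way, do not touch the tart with the fingers, and leave the other carrier and the things around where they are. Finish while still holding the carrier there in the air, level and steady with the tart in place and the handle fully out; do not put it down or let go.

Things in the scene. Friction and masses are not known exactly. Their poses are not given: they have to be found in the camera images.
- tart_carrier: Carrier with the lattice tart on it: aluminium tray 140 (its x) x 108 mm (y) on feet; floor top 8 mm above the origin, square rim 21 mm high; at x = +-62 mm a steel sleeve 56 mm high; a wooden bar along x over the middle. Origin: centre of the underside, on the table; z up. 0.55 to 0.75 kg, balanced under the bar's middle; heavier than the spring's pull, so a slow pull draws the handle out first.
- tart_carrier_handle (a joint): Sprung handle of the tart's carrier, how far it is drawn up along the carrier's z, in m: 0 down (where the spring keeps it), 0.040 at its stop. The spring pulls it down with 1 N at 0 and 3 N at the stop (the handle weighs 0.6 N more): let go, it drops back.
- tart_carrier_grip (a point): Centre of that carrier's grip bar, which is 140 mm long (along the carrier's x), 18 mm thick (y) and 24 mm tall (z) and moves with the handle. Handle down, it is 74 mm above the carrier's origin, its underside 20 mm over the tart. To be gripped across its thickness, at its middle.
- tart_carrier_end (a point): Middle of one short end of that carrier's tray: 70 mm from its origin along its x, 8 mm up.
- tart: Round lattice tart, 97 mm across, 34 mm tall, 0.06 kg, lying loose on the floor of its carrier under the bar. Origin: centre of its underside.
- other_carrier: A second carrier of the same make and size, with a fluted tin cutter on it in place of a tart. Not to be used. Origin: centre of its underside, x along its bar, z up.
- fluted_cutter: Fluted tin cutter ring, 75 mm across, 26 mm tall, lying in the other carrier. Origin: centre of its underside.
- filling_bowl: Orange plastic bowl with fruit filling, 147 mm across, 50 mm tall, fixed; may stand in the place of a carrier. Origin: centre of its underside.
- egg_1: Brown egg lying on the table, 57 x 44 x 44 mm. A bystander; origin: centre of its underside.
- egg_2: Brown egg lying on the table, 56 x 43 x 43 mm. A bystander; origin: centre of its underside.
- sugar_shaker: Glass sugar shaker with grey top, 44 mm across, 90 mm tall; right of it, at x 0.34, y -0.64 m, stands a fixed dial scale with a round pan 213 mm wide and 236 mm high: an arm that starts beside it must rise before it crosses. A bystander; origin: centre of its underside.
- spice_jar_a: Spice jar with a green cap, 46 mm across, 106 mm tall. A bystander; origin: centre of its underside.
- spice_jar_b: Spice jar with a dark cap, 44 mm across, 105 mm tall. A bystander; origin: centre of its underside.

How it is judged (in metres and radians):
On the way, in this order (a step that is already met when the one before it is completed fails the run):
1. the sprung handle of the tart's carrier is drawn up to its stop (value of joint tart_carrier_handle above 0.036 m and height (world z) of tart_carrier below 0.09 m), for 0.1 s.
2. the carrier is lifted well clear of the table by its handle (height (world z) of tart_carrier above 0.1 m and value of joint tart_carrier_handle above 0.036 m), for 0.2 s.
At the end, for the whole second after the job is handed in: The carrier hangs from its gripped handle (over 3 N), underside 100 to 200 mm above the table, tilt under 6 degrees, at rest (20 mm/s, 0.15 rad/s), handle out over 36 mm, touching no jar, bowl or other carrier; the tart lies flat on it within 15 mm of its middle (all of step 2 and height (world z) of tart_carrier below 0.2 m and angle between tart_carrier's own z axis and vertical below 0.105 rad and contact force between the fingers and tart_carrier above 3 N and linear speed of tart_carrier below 0.02 m/s and angular speed of tart_carrier below 0.15 rad/s and angle between tart's own z axis and vertical below 0.2 rad and x of tart in the frame of tart_carrier between -0.015 and 0.015 m and y of tart in the frame of tart_carrier between -0.015 and 0.015 m and z of tart in the frame of tart_carrier below 0.015 m and contact force between tart_carrier and other_carrier below 0.1 N and contact force between tart_carrier and filling_bowl below 0.1 N and contact force between tart_carrier and spice_jar_a below 0.1 N and contact force between tart_carrier and spice_jar_b below 0.1 N and contact force between tart_carrier and sugar_shaker below 0.1 N); the arm keeps its last pose, push and grip.
It fails at once if the tart's carrier is shoved more than 15 mm or turned so that its end moves more than 20 mm on the table ((distance of tart_carrier from where it was at the start of the episode above 0.015 m or distance of tart_carrier_end from where it was at the start of the episode above 0.02 m) and height (world z) of tart_carrier below 0.01 m).
It fails at once if the tart's carrier is tipped more than 15 degrees (angle between tart_carrier's own z axis and vertical above 0.26 rad).
It fails at once if the fingers touch the tart (contact force between the fingers and tart above 0.5 N).
It fails at once if the other carrier or its cutter is moved more than 20 mm (distance of any of other_carrier, fluted_cutter from where it was at the start of the episode above 0.02 m).
It fails at once if a bystander is moved more than 20 mm (distance of any of egg_1, egg_2, sugar_shaker, spice_jar_a, spice_jar_b from where it was at the start of the episode above 0.02 m).
It also fails if it takes over 40 s, if anything falls off the work surface, if the arm or the gripper's body presses on something with over 40 N, if the wrist force passes 120 N, or if a joint passes its speed limit or range.

### The arm

A 7-joint arm with a two-finger parallel gripper is mounted at the origin on the work surface; the furniture and walls round the work are solid. World frame = base frame: x ahead of the robot, y to its left, z up, the work surface at z = 0. Lengths are in mm, angles in rad, forces in N, time in s.
With the tool pointing down it reaches from about 350 to 900 mm from the base axis. Payload 8.1 kg.
Tool frame: the origin (TCP) lies between the finger pads; the fingertips stand r.tips_ahead ahead of it and the grasp point (between the pads) lies 2 mm behind it (r.tips_ahead is the distance from the TCP to the fingertips, in mm); z points along the fingers, y is the line along which they close (so a half turn about z gives the same grasp; the last joint's range is limited). The gripper opens to 92 mm and grips with 3 to 60 N. Pads are 19 mm wide; open, the fingers measure 130 mm over their backs; the gripper's body (75 mm by 190 mm) begins 47 mm behind the grasp point.
Start: joints at [-1.308, 0.434, 0.025, 1.573, -0.012, 1.134, -0.075], TCP at [223.587, 583.652, 243.742] pointing down, gripper open.
Joint ranges: [-2.62, 2.62], [-0.44, 2.09], [-1.27, 1.32], [0.08, 2.57], [-1.32, 4.46], [0.12, 2], [-2.74, 2.74]. Speed limits (rad/s): [2.22, 2.22, 3.01, 3.01, 3.14, 3.14, 3.14].

### API

Orientations are given as a rotation vector (axis times angle).
In Python, from rig import r, kin, readout, eyes gives the robot as it stands. The module is installed in compiled form; this text tells all that it offers. Calls block until the motion is done:
- r.goto(position, orientation): joint-space move of the TCP to a pose.
- r.servo_line(position, orientation=None, max_speed=150, contact_N=None): straight line of the TCP; orientation=None keeps the orientation; max_speed is the mean speed in mm/s. With contact_N (N) it stops when the force on the tool has changed by that much, and returns True; else False.
- r.move_j(angles): joint-space move.
- r.release() and r.clamp(): open the fingers fully, or close them until they stop; the grip force is fixed at half the most.
- r.pause(seconds).
- kin.solve_ik(position, orientation): joint angles nearest the present ones, or None.
- readout.read_state(): the state.
- eyes.grab_frame(name): name is "scene" or "side" or "wrist"; returns a dict with "img" (420x560x3 uint8, red, green, blue), "depth" (420x560 float32, mm along the optical axis (not along the pixel's ray), 0 where there is no reading), "K" (3x3 intrinsics, pixels), "rvec" (rotation vector, rad) and "tvec" (3), from world to camera coordinates, as OpenCV has them. Camera axes: x right, y down, z forward; pixel columns grow to the right and rows downward; lengths in mm; the calibration is good to about 2 mm. A picture is of the moment at which its call begins.
A pose or a line that the arm cannot do raises r.Unreachable and nothing moves.
- r.sign_off(): hands the job in; it is judged then, once.
The state is a dict: "t": time; "joint_positions": joint angles; "joint_velocities": joint speeds; "joint_torque": joint torques, N m; "tool_pos": TCP position; "orientation": TCP orientation; "force": force on the tool from outside, world axes, zero at the start; "moment": the same for the moment, N m; "grip_width": finger opening in mm; "gripper_force": force on a finger pad.
Only numpy, scipy, OpenCV 4.12 (cv2) and the standard library are available. Lean on these libraries where they do the work, as an engineer would, in place of code of your own. Each camera call takes 0.05 s, during which the arm holds its last target. There are 200 camera calls.

## Working session

There is one attempt and no reset: what is moved stays moved. The work goes in short steps, each a Python script; the robot and the scene stay as the last script left them, time stands still between calls to the robot, and variables do not carry over. Pictures are saved under pics/ and viewed, at most 10 in all, crops included, and the job is handed in when it is done.

```bash
mkdir -p pics
cat > h.py <<'E'
from rig import r, kin, readout, eyes
import numpy as np, cv2
def grab(n):
    f=eyes.grab_frame(n); f['R']=cv2.Rodrigues(np.array(f['rvec'],float))[0]; f['t']=np.array(f['tvec'],float).ravel(); return f
def cloud(f):
    d=f['depth']; v,u=np.indices(d.shape); K=f['K']
    c=np.stack([(u-K[0,2])/K[0,0]*d,(v-K[1,2])/K[1,1]*d,d],-1)
    return (c-f['t'])@f['R']
def ray(f,u,v,z):
    o=-f['R'].T@f['t']; d=f['R'].T@np.linalg.solve(f['K'],[u,v,1.]); return o+d*(z-o[2])/d[2]
def proj(f,P):
    c=f['R']@np.array(P,float)+f['t']; p=f['K']@c; return p[:2]/p[2]
E
python3 - <<'E'
from h import *
for n in ['scene','side']:
    f=grab(n); cv2.imwrite(f'pics/{n}0.png',f['img'][...,::-1]); print(n,-f['R'].T@f['t'],f['R'][2],(f['depth']>0).mean())
    np.savez(f'{n}0.npz',**{k:f[k] for k in ['img','depth','K','R','t']})
s=readout.read_state(); print(s['tool_pos'],s['orientation'],s['t'],r.tips_ahead,s['force'])
E
```

```text
scene [ 189.2918451  -678.64823936  743.12052335] [ 0.3905577   0.54352248 -0.74299933] 0.9962287414965987
side [ 370.6705982  -969.66320658  776.84817252] [ 0.11543719  0.73921462 -0.66350282] 0.9961309523809524
[223.464754   583.24832146 243.03065354] [-5.71505755e-01 -3.08905295e+00  2.11253706e-03] 0.1 17.0 [ 0.11713771 -0.20538223  0.53571808]
```

View pics/scene0.png

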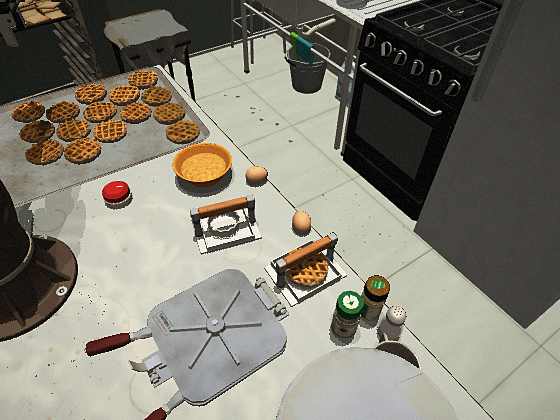

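View pics/side0.png

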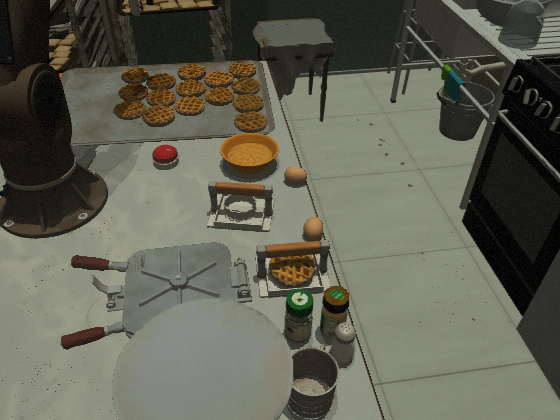

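The scene view shows the tart carrier at about (305,268), with its bar running from (283,260) to (330,240). The other carrier is at (225,222), the jars at (348,312) and (375,295), and an egg at (301,220). The side view shows the tart carrier's bar at about (295,248), with the jars just in front of it.

Run:
```python
from h import *
rois={'scene':(235,285,270,345),'side':(232,265,250,335)}
L={}
for n,(a,b,c,d) in rois.items():
    f=dict(np.load(f'{n}0.npz')); P=cloud(f)
    hsv=cv2.cvtColor(f['img'],cv2.COLOR_RGB2HSV)
    m=np.zeros(hsv.shape[:2],bool); m[a:b,c:d]=True
    br=m&(hsv[...,0]<20)&(hsv[...,1]>120)&(hsv[...,2]>60)
    k=br&(P[...,2]>60)
    k=(cv2.connectedComponentsWithStats(k.astype(np.uint8)))
    i=1+np.argmax(k[2][1:,4]); k=k[1]==i
    q=P[k]; top=q[q[:,2]>np.percentile(q[:,2],60)-0]
    print(n,k.sum(),'z pct',np.percentile(q[:,2],[5,50,90,98]))
    t=q[q[:,2]>82]
    (cx,cy),(w,h),ang=cv2.minAreaRect(t[:,:2].astype(np.float32)); print('rect top',cx,cy,w,h,ang,len(t))
    mu=t[:,:2].mean(0); ax=np.linalg.svd(t[:,:2]-mu,full_matrices=False)[2][0]; s=(t[:,:2]-mu)@ax
    print('axis deg',np.degrees(np.arctan2(ax[1],ax[0]))%180,'ends',mu+ax*s.min(),mu+ax*s.max(),np.ptp(s))
    v,u=np.nonzero(k); (uc,vc),_,_=cv2.minAreaRect(np.c_[u,v].astype(np.float32)); L[n]=(f,uc,vc)
    # all points around
    A=P.reshape(-1,3); 
    if n=='scene': 
        c0=np.array([cx,cy])
    for lo,hi in [(15,24),(90,130)]:
        z=A[(A[:,2]>lo)&(A[:,2]<hi)&(np.linalg.norm(A[:,:2]-c0,axis=1)<150)]
        if len(z): print(lo,hi,len(z),z.min(0),z.max(0))
# two-view ray check of bar mask centre
rs=[]
for n in L:
    f,u,v=L[n]; d=f['R'].T@np.linalg.solve(f['K'],[u,v,1.]); rs.append((-f['R'].T@f['t'],d/np.linalg.norm(d)))
(o1,d1),(o2,d2)=rs; x=np.linalg.lstsq(np.c_[d1,-d2],o2-o1,rcond=None)[0]
print('tri',o1+x[0]*d1,o2+x[1]*d2)
```

```text
scene 387 z pct [81.64249062 84.94026282 86.48336022 87.20652567]
rect top 512.8340454101562 -310.3124084472656 17.652978897094727 106.23109436035156 87.42169952392578 363
axis deg 177.54027778360688 ends [ 565.86613179 -313.28960918] [ 459.72889787 -308.73030977] 106.23511488846131
15 24 559 [ 397.66543009 -457.29348882   15.06186876] [ 585.54664309 -166.19919889   23.9464048 ]
90 130 511 [ 472.88098447 -459.62699131   90.31395313] [ 577.43853732 -431.6373621   108.6927478 ]
side 391 z pct [81.95520581 85.35252043 87.15704441 88.02622896]
rect top 419.528564453125 -621.8984985351562 694.8914184570312 102.155029296875 73.63970947265625 369
axis deg 58.318793121308815 ends [ 528.85020266 -280.58768871] [ 177.2513331  -850.29265745] 669.4665910153436
15 24 559 [ 392.84706786 -457.76903132   15.10373453] [ 594.47036717 -170.03723116   23.9883403 ]
90 130 548 [ 472.7826401  -459.73439649   90.40424867] [ 578.22194375 -427.05055706  109.50887874]
tri [ 509.37354254 -314.10542377   87.43455206] [ 510.4691628  -313.31942544   88.40638623]
```

```bash
cat >> h.py <<'E'
def down(a):  # tool z down, tool x along (cos a, sin a)
    x=np.array([np.cos(a),np.sin(a),0]); z=np.array([0,0,-1.]); return cv2.Rodrigues(np.c_[x,np.cross(z,x),z])[0].ravel()
E
python3 - <<'E'
from h import *
s=readout.read_state(); a=np.radians(-2.5)
print('lift'); 
best=None
for k in (0,np.pi):
    q=kin.solve_ik([512,-311,330],down(a+k)); q2=kin.solve_ik([512,-311,72],down(a+k)); print(np.round(q,2) if q is not None else q, np.round(q2,2) if q2 is not None else q2)
    if q is not None and q2 is not None and (best is None or abs(q[6])<abs(best[0][6])): best=(q,k)
r.servo_line([223.5,583.2,380]); 
q=best[0]; r.move_j(list(q)); print(best[1])
s=readout.read_state(); print(s['t'],s['tool_pos'],s['orientation'],s['force'])
f=grab('wrist'); cv2.imwrite('pics/w1.png',f['img'][...,::-1]); np.savez('w1.npz',**{k:f[k] for k in ['img','depth','K','R','t']})
print(-f['R'].T@f['t'],f['R'][2],proj(f,[512,-311,86]))
E
```

```text
lift
[-0.25  0.49  1.1   1.56 -0.45  1.37 -0.71] [-0.1   0.74  0.87  1.86 -0.72  0.89 -0.49]
[-0.3   0.56  1.26  1.56 -0.54  1.41  2.53] [ 0.04  0.65  0.62  1.85 -0.51  0.81  2.45]
0
4.4417 [ 512.5555383  -310.22152174  329.8526176 ] [-3.14058256e+00  6.58948347e-02  1.98462079e-04] [-0.52458741 -0.00918774  0.41754696]
[ 578.69525172 -312.85170335  471.12053778] [-0.24701036  0.01017714 -0.9689594 ] [279.82851401 182.66687208]
```

View pics/w1.png

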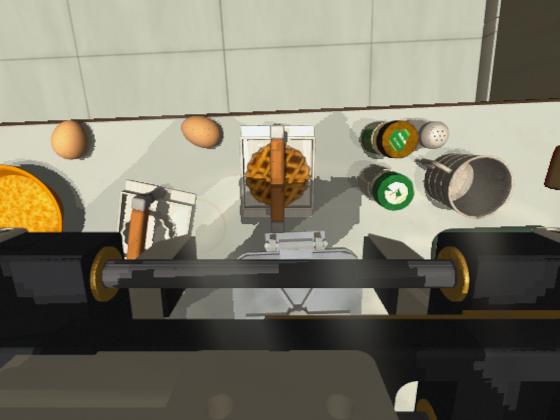

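The wrist view shows the tart under the bar, which runs from (277,130) to (277,222). The jars at (392,190) and (395,140) are clear to the right, and the fingers close across the bar.

Run:
```python
from h import *
f=dict(np.load('w1.npz')); P=cloud(f); hsv=cv2.cvtColor(f['img'],cv2.COLOR_RGB2HSV)
for n,box in [('wrist',None),('scene',None),('side',None)]:
    f=dict(np.load('w1.npz' if n=='wrist' else n+'0.npz')); P=cloud(f); hsv=cv2.cvtColor(f['img'],cv2.COLOR_RGB2HSV)
    near=(abs(P[...,0]-512)<90)&(abs(P[...,1]+311)<50)
    for lab,k in [('brown top',near&(P[...,2]>82)&(P[...,2]<92)&(hsv[...,1]>110)&(hsv[...,0]<20)),('all high',near&(P[...,2]>70)&(P[...,2]<95)),('rim',(abs(P[...,0]-512)<85)&(abs(P[...,1]+311)<70)&(P[...,2]>17)&(P[...,2]<24))]:
        q=P[k]
        if len(q)<10: continue
        R=cv2.minAreaRect(q[:,:2].astype(np.float32)); ax=np.linalg.svd(q[:,:2]-q[:,:2].mean(0),full_matrices=False)[2][0]
        print(n,lab,len(q),np.round(R[0],1),np.round(R[1],1),'rect',round(R[2],1),'pca',round((np.degrees(np.arctan2(ax[1],ax[0]))+90)%180-90,2),'z50/98',np.round(np.percentile(q[:,2],[50,98]),1))
f=dict(np.load('w1.npz')); P=cloud(f); A=P.reshape(-1,3); j=A[(A[:,2]>60)&(A[:,2]<125)&(A[:,1]<-385)&(A[:,1]>-520)]; print('jar nearest',j[:,1].max(), j[:,2].max(), j[j[:,1].argmax()])
```

```text
wrist brown top 1081 [ 514.1 -307.6] [ 17.6 104.6] rect 87.8 pca -2.45 z50/98 [85.6 87.7]
wrist all high 1526 [ 514.8 -307.7] [ 17.7 139.1] rect 87.9 pca -2.16 z50/98 [85.6 87.6]
wrist rim 599 [ 513.6 -307.7] [108.3 107.1] rect 87.6 pca 82.42 z50/98 [20.8 22.8]
scene brown top 372 [ 512.4 -310.7] [ 18.4 107. ] rect 88.3 pca -2.49 z50/98 [85.  87.2]
scene all high 728 [ 511.3 -310.5] [ 19.  143.4] rect 87.9 pca -2.33 z50/98 [84.3 87.1]
scene rim 339 [ 509.8 -309.3] [109.9 133.5] rect 87.5 pca 42.46 z50/98 [20.2 23.4]
side brown top 378 [ 512.  -307.6] [ 20.7 105.6] rect 87.5 pca -1.46 z50/98 [85.4 88. ]
side all high 832 [ 511.4 -307. ] [ 22.2 142.2] rect 87.7 pca -2.18 z50/98 [83.7 87.7]
side rim 294 [ 509.9 -319.8] [133.8  88.1] rect 0.6 pca 1.64 z50/98 [20.7 23.8]
jar nearest -427.26950110016355 108.83403309176012 [ 497.94559977 -427.2695011    66.96303092]
```

Run:
```python
from h import *
x,y,o=512.8,-308.3,down(np.radians(-2.3))
def st(l):
    s=readout.read_state(); print(l,round(s['t'],2),np.round(s['tool_pos'],1),'F',np.round(s['force'],1),'M',np.round(s['moment'],2),'w',s['grip_width'],'g',s['gripper_force'])
r.servo_line([x,y,130],o,max_speed=120); st('hover')
c=r.servo_line([x,y,73],o,max_speed=50,contact_N=6); print('contact',c); st('down')
if not c:
    r.clamp(); st('clamp')
f=grab('side'); cv2.imwrite('pics/s2.png',cv2.resize(f['img'][190:330,190:390,::-1],(800,560)))
```

```text
hover 6.31 [ 513.1 -308.6  130.6] F [ 0.4 -0.2 -0.4] M [-0.04  0.16  0.01] w 91.82491792504581 g 0.0
contact False
down 7.6 [ 513.  -308.5   73.3] F [ 0.3 -0.1  0.5] M [-0.13  0.16 -0.04] w 91.66364179782731 g 0.0
clamp 8.73 [ 512.8 -308.    73. ] F [0.1 1.7 0.9] M [0.24 0.21 0.04] w 18.057901616239263 g 29.999953508377075
```

View pics/s2.png

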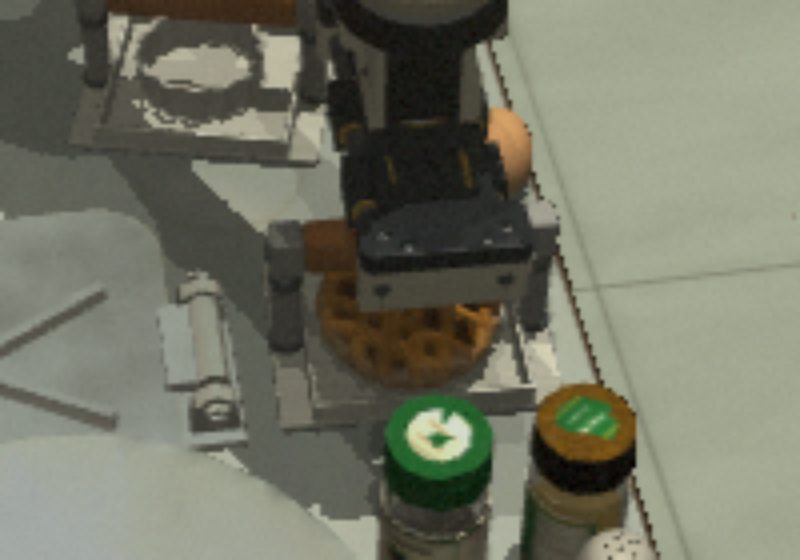

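The fingers are closed on the bar at about (440,250), with an opening of 18 mm, and the jars stand clear. Next I'll draw the handle up slowly.

Run:
```python
from h import *
def st(l):
    s=readout.read_state(); print(l,round(s['t'],2),np.round(s['tool_pos'],1),'F',np.round(s['force'],1),'M',np.round(s['moment'],2),'w',round(s['grip_width'],1),'g',round(s['gripper_force'],1)); return s
p=readout.read_state()['tool_pos']
for dz in (20,36,39,42,46):
    r.servo_line([p[0],p[1],73+dz],max_speed=20); s=st(dz)
    if dz==39: r.pause(0.3); st('hold')
f=grab('side'); cv2.imwrite('pics/s3.png',cv2.resize(f['img'][190:330,190:390,::-1],(800,560)))
```

```text
20 9.93 [ 512.8 -308.    92.9] F [-0.4  1.9 -2.4] M [0.31 0.16 0.02] w 17.8 g 30.0
36 10.88 [ 512.8 -308.   108.9] F [ 0.6  2.1 -3.3] M [ 0.33  0.15 -0.04] w 17.8 g 30.0
39 11.18 [ 512.8 -308.1  112.1] F [ 0.6  0.8 -2.3] M [ 0.21  0.18 -0.  ] w 17.5 g 30.0
hold 11.48 [ 512.9 -308.1  112. ] F [ 0.1  1.2 -2.8] M [0.19 0.15 0.04] w 17.8 g 30.0
42 11.78 [ 512.6 -308.1  114.9] F [ 0.8 -0.1 -7. ] M [0.04 0.14 0.01] w 18.0 g 30.0
46 12.13 [ 512.9 -308.1  119.1] F [-0.4 -0.8 -7.3] M [-0.01  0.19 -0.02] w 18.0 g 30.0
```

View pics/s3.png

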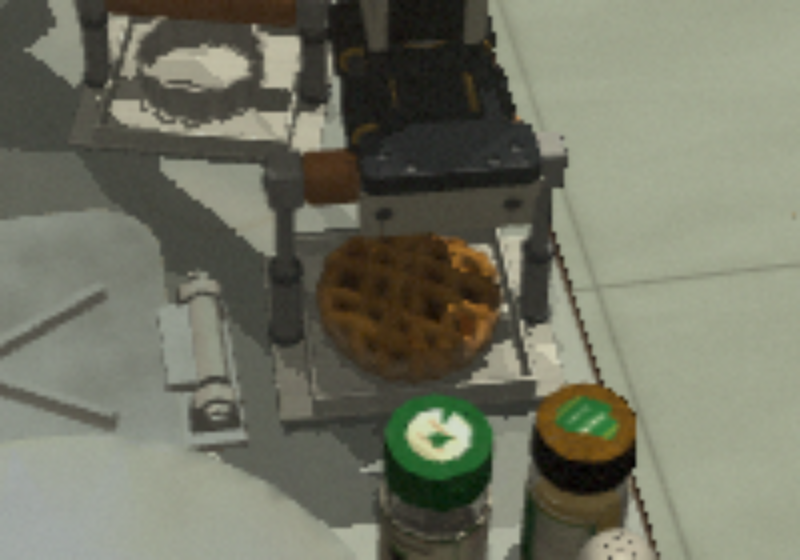

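The handle is fully out: its rods are visible at (287,230), and the force has reached the full weight of about 7 N. Now the lift.

Run:
```python
from h import *
def st(l):
    s=readout.read_state(); print(l,round(s['t'],2),np.round(s['tool_pos'],1),'F',np.round(s['force'],1),'M',np.round(s['moment'],2),'w',round(s['grip_width'],1),'v',np.abs(s['joint_velocities']).max())
for z in (150,263): r.servo_line([512.8,-308.1,z],max_speed=45); st(z)
r.pause(1.0); st('rest')
f=grab('side'); P=cloud(f); g=grab('scene'); np.savez('side4.npz',**{k:f[k] for k in ['img','depth','K','R','t']})
u,v=proj(f,[512,-308,180]).astype(int); print(u,v)
a,b=max(v-90,0),max(u-110,0)
cv2.imwrite('pics/s4.png',cv2.resize(f['img'][a:a+150,b:b+200,::-1],(800,600)))
# rim plane fit from both views
for n,h in (('side',f),('scene',g)):
    A=cloud(h).reshape(-1,3); q=A[(A[:,2]>140)&(A[:,2]<195)&(abs(A[:,0]-512)<85)&(abs(A[:,1]+308)<65)]
    print(n,len(q),np.round(np.histogram(q[:,2],bins=range(140,200,5))[0]))
    t=q[(q[:,2]>166)&(q[:,2]<176)]
    c=np.linalg.lstsq(np.c_[t[:,:2]-[512,-308],np.ones(len(t))],t[:,2],rcond=None)[0]; print('rim fit slope',c)
```

```text
150 13.03 [ 512.7 -307.9  149.8] F [ 0.2  0.2 -8.2] M [-0.09  0.17  0.02] w 17.9 v 0.004105575695219567
263 15.68 [ 512.8 -308.   262.9] F [ 0.1  0.6 -6.9] M [-0.02  0.17 -0.02] w 17.8 v 0.0014848434336230216
rest 16.68 [ 512.8 -308.1  263. ] F [-0.8  0.3 -7.5] M [-0.02  0.19  0.03] w 17.5 v 0.0016483815740062783
294 208
side 3463 [  0   0  29 910 269 342 280 206 659 672  96]
rim fit slope [-4.30054139e-03 -1.39973995e-03  1.70189325e+02]
scene 3539 [  0   0  20 993 226 299 264 221 750 700  66]
rim fit slope [-7.08447956e-03 -2.23536158e-03  1.70090997e+02]
```

View pics/s4.png

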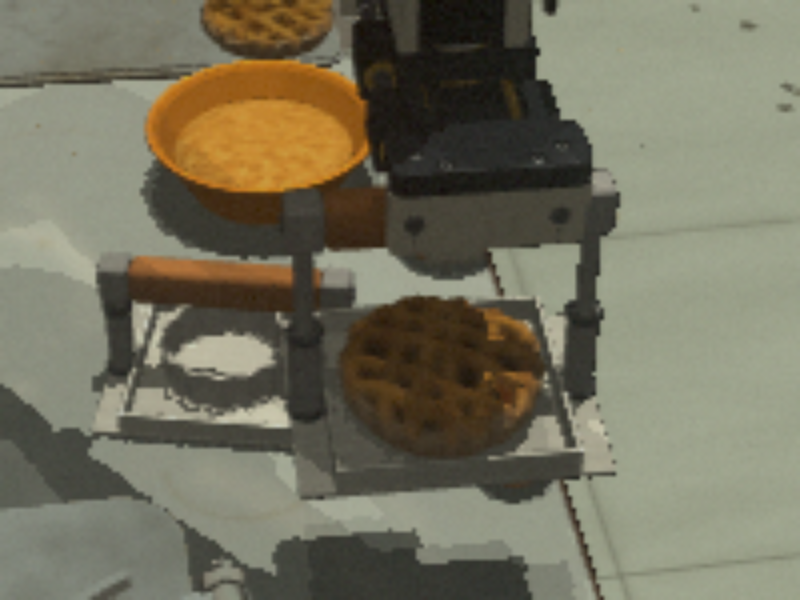

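The carrier hangs level. Its rim is at about 170 mm, so the underside is about 149 mm up. The tart is centred at about (445,375) and the handle rods are out.

```bash
python3 -c "
from rig import r
print(r.sign_off())"
```

```text
the job is handed in; nothing more can be done
None
```

I handed the job in with the tart's carrier held level and steady by its fully drawn handle, its underside measured at about 149 mm above the table and the tart in place; sign-off returned no verdict.

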